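Switch the fume filter fan to off and seat the keyed canister lid

TASK

The bench fume filter has been cleaned and must be closed up. First set the fan lever on the yellow box to its upright centre off position, without throwing it over to the orange side, and let go of it. Then turn the blue lid on its rim, without lifting it off the canister, until the red marks meet and it drops fully home and flush; leave the other things on the bench where they are.

Things in the scene. Friction and masses are not known exactly. Their poses are not given: they have to be found in the camera images.
- station: Yellow fan control box, fixed to the bench, 130 (its x) x 100 (its y) x 60 mm high; origin: centre of its underside. A steel lever on top swings in its x-z plane about a pivot 58 mm above the origin. On its top a green bar at the +x end (extract), an orange bar at the -x end (blow back), two white marks beside the centre (off).
- switch_knob (a point): Centre of the lever's red knob: a cylinder 22 mm in diameter and 30 mm long, its axis along the station's y, 100 mm from the pivot, so 158 mm above the bench when the lever is upright. It can be pinched from above on its two flat ends (30 mm apart) or pushed.
- fan_switch (a joint): Lever angle, rad: 0 upright (off detent), positive leans to the station's +x (green), negative to -x (orange), stops at +-0.4. Starts at the green stop, +0.4, held by a detent. Each detent takes 2 to 3 N at the knob to leave. Let go between -0.2 and +0.2 it settles at 0; past +-0.24 it snaps to the stop on that side.
- canister: Round filter canister, aluminium with a grey notched rim, fixed to the bench, 132 mm in diameter, rim top 120 mm above the bench; origin: centre of its underside, z up. The rim (inside diameter 104, 14 mm thick) has three notches 22 mm wide at 0, +110 and +250 degrees from its x axis.
- notch_mark (a point): Red block on the canister's outside, 16 mm wide, 72 mm from the axis on the canister's +x, just under the notch at 0 degrees. The lid's red mark belongs over it.
- lid: Loose blue lid, 0.28 to 0.46 kg, disc 134 mm in diameter, 8 mm thick; origin: centre of the disc's underside, z up. Below the disc a 12 mm deep centring plug (101 mm diameter) and three keys, 14 mm wide, 8 mm high, at 0, +110, +250 degrees from its x axis. It starts centred on the canister, keys on the rim: origin 128 mm above the bench; fully home it is 120 mm.
- lid_handle (a point): Centre of the top of the lid's black bar handle: 80 mm long along the lid's x, 16 mm wide, 32 mm high, its top 40 mm above the lid's origin. Pinch it across its 16 mm width from above.
- lid_mark (a point): Red mark on the lid's top, 55 mm from its centre on the lid's +x, over the key at 0 degrees. It starts 0.6 to 1.3 rad counter-clockwise (seen from above) of the canister's red block; with the lid's yaw equal to the canister's within about 0.05 rad the keys drop into the notches under the lid's own weight.
- wrench: open-ended steel wrench, 200 mm long, lying along its x axis, bystander
- hammer: hammer, 240 mm long, lying, bystander
- spool: copper wire spool, 100 mm diameter, 50 mm high, standing flat, bystander
- spray_can: upright spray can, 66 mm diameter, 190 mm high, bystander
- gel_jar: jar with red lid, 84 mm diameter, 85 mm high, bystander
- bracket: folded aluminium U bracket, 160 x 120 x 70 mm high, bystander
- magnet_square: orange flat triangular magnetic welding square, about 110 mm, 22 mm thick, bystander
Things that resemble listed ones, but are neither listed nor needed, are in the scene too. Several things have the shape of the station; the one meant has the colours described above.

How it is judged (in metres and radians):
On the way, in this order (a step that is already met when the one before it is completed fails the run):
1. the fan lever rests in its centre off detent, let go (value of joint fan_switch between -0.1 and 0.1 rad and velocity of joint fan_switch between -0.1 and 0.1 rad/s and contact force between fan_switch and anything else below 0.2 N), for 0.3 s.
2. the lid's keys have dropped into the notches and the lid is flush (z of lid in the frame of canister below 0.1225 m and horizontal distance between lid and canister below 0.005 m and angle between lid's own z axis and vertical below 0.04 rad), for 0.2 s.
At the end, for the whole second after the job is handed in: The fan lever stands within 0.1 rad of upright and is still; the lid is at rest, flush on the canister: its origin at most 2.5 mm above the rim, within 5 mm of the canister's axis and tilted less than 0.04 rad (all of step 2 and value of joint fan_switch between -0.1 and 0.1 rad and velocity of joint fan_switch between -0.1 and 0.1 rad/s and linear speed of lid below 0.02 m/s); the robot touches nothing.
It fails at once if the fan lever is thrown to the orange side (past -0.3 rad) (value of joint fan_switch below -0.3 rad).
It fails at once if the lid is lifted off the canister (more than 30 mm above the rim) (z of lid in the frame of canister above 0.15 m).
It fails at once if a bystander is moved more than 40 mm (distance of any of wrench, hammer, spool, spray_can, gel_jar, bracket, magnet_square from where it was at the start of the episode above 0.04 m).
It also fails if it takes over 53 s, if anything falls off the work surface, if the arm or the gripper's body presses on something with over 40 N, if the wrist force passes 120 N, or if a joint passes its speed limit or range.

ROBOT

A 7-joint arm with a two-finger parallel gripper is mounted at the origin on the work surface. World frame = base frame: x ahead of the robot, y to its left, z up, the work surface at z = 0. Lengths are in m, angles in degrees, forces in N, time in s.
With the tool pointing down it reaches from about 0.425 to 0.875 m from the base axis. Payload 4.7 kg.
Tool frame: the origin (TCP) lies at the very end of the fingers, on their centre line; the grasp point (between the pads) lies env.hold_point_z behind it (env.hold_point_z is the distance from the TCP to the grasp point, in m); z points along the fingers, y is the line along which they close (so a half turn about z gives the same grasp; the last joint's range is limited). The gripper opens to 87 mm and grips with 3 to 60 N. Pads are 19 mm wide; open, the fingers measure 117 mm over their backs; the gripper's body (75 mm by 190 mm) begins 51 mm behind the grasp point.
Start: joints at [-74.765, 18.392, -4.016, 83.108, 1.295, 78.541, -3.26], TCP at [0.162, 0.63, 0.223] pointing down, gripper open.
Joint ranges: [-163.93, 163.93], [-17.29, 119.83], [-79.2, 71.16], [3.27, 140.29], [-89.18, 269.18], [5.43, 117.66], [-154.24, 154.24]. Speed limits (degrees/s): [147.25, 147.25, 180, 180, 180, 180, 180].

INTERFACE

Orientations are given as [roll, pitch, yaw] about the fixed x, y, z axes, in that order (R = Rz(yaw) Ry(pitch) Rx(roll)).
In Python, from cell import env gives the robot as it stands.
- The arm moves only by the shell command python3 -m jog 'ROWS' [FORCE]. ROWS is JSON, a list of rows, each an object with "dp": the shift along the tool's x, y, z in cm, a list of three; "twist": the turn about the tool's z in degrees; "fingers": the opening, from 0 (shut) to 1 (fully open). A call has 1 to 8 rows; each row is the pose to reach, as a shift and turn from the pose commanded when the call began, along the tool's axes at that moment; what a row does not reach only later rows make up. A row lasts 1/8 s, in which the tool goes at most 62.5 mm and 10.7 degrees, less where a joint would pass 70% of its speed; a pose out of reach is approached as far as the arm can. A call with a gripper value outside its range is refused whole. The fingers move at their own pace and stop on an object; FORCE is the grip in N (left out, the last holds). Time passes only in rows, so rows that repeat a pose let the fingers close. It gives the time, the measured TCP pose, the force, the opening and the grip force at its end, in the units of the state.
- env.get_obs(): the state, without advancing time (a new reading comes with each control period).
- env.read_camera(name): name is "scene" or "top"; returns a dict with "pixels" (420x560x3 uint8, blue, green, red), "depth" (420x560 float32, m along the optical axis (not along the pixel's ray), 0 where there is no reading), "fx", "fy", "cx", "cy" (pixels), "k1" (the pictures are not rectified: a ray, as slopes to the right and down, at radius r is drawn at 1 + k1 r^2 times it, then the intrinsics apply), "rvec" (rotation vector, rad) and "tvec" (3), from world to camera coordinates, as OpenCV has them. Camera axes: x right, y down, z forward; pixel columns grow to the right and rows downward; lengths in m; the calibration is good to about 2 mm. A picture is of the moment at which its call begins.
- env.sign_off(): hands the job in; it is judged then, once.
The state is a dict: "time_s": time; "qpos": joint angles; "joint_velocities": joint speeds; "effort": joint torques, N m; "tool_pos": TCP position; "tool_rot": TCP orientation; "force": force on the tool from outside, world axes, zero at the start; "wrist_torque": the same for the moment, N m; "grip_width": finger opening in m; "grasp_force": force on a finger pad.
Only numpy, scipy, OpenCV 4.12 (cv2) and the standard library are available. Lean on these libraries where they do the work, as an engineer would, in place of code of your own. Each camera call takes 0.05 s, during which the arm holds its last target. There are 200 camera calls.

## Working session

There is one attempt and no reset: what is moved stays moved. The work goes in short steps, Python scripts to look and compute and a shell command to move; the robot and the scene stay as the last step left them, time stands still between calls to the robot, and variables do not carry over. Pictures are saved under pics/ and viewed, at most 10 in all, crops included, and the job is handed in when it is done.

```bash
mkdir -p pics; cat > h.py <<'E'
from cell import env
import numpy as np, cv2
def cam(n):
    c=env.read_camera(n); np.savez('%s.npz'%n,**c); return c
def world(c,u,v,z=None):
    """pixel arrays -> world; by depth, or on plane z"""
    u=np.atleast_1d(u).astype(int);v=np.atleast_1d(v).astype(int)
    xd=(u-c['cx'])/c['fx'];yd=(v-c['cy'])/c['fy'];x,y=xd.copy(),yd.copy()
    for _ in range(20):
        f=1+c['k1']*(x*x+y*y);x,y=xd/f,yd/f
    R=cv2.Rodrigues(np.array(c['rvec'],float))[0];t=np.array(c['tvec'],float).ravel()
    r=np.stack([x,y,np.ones_like(x)],1)
    if z is None: return (r*c['depth'][v,u][:,None]-t)@R
    o=-R.T@t;d=r@R
    return o+d*((z-o[2])/d[:,2])[:,None]
E
python3 - <<'E'
from h import *
for n in('scene','top'):
    c=cam(n);cv2.imwrite('pics/%s0.png'%n,c['pixels'])
    print(n,-cv2.Rodrigues(np.array(c['rvec'],float))[0].T@np.array(c['tvec']).ravel(),c['k1'])
print(env.get_obs(),env.hold_point_z)
E
```

```text
scene [ 0.90061179 -0.44266292  0.94702661] -0.09463843082577428
top [0.35755384 0.04803229 1.33864836] 0.014107773260321841
{'time_s': 0.1, 'qpos': array([-74.76378065,  18.43429929,  -4.0151592 ,  83.16867707,
         1.29681927,  78.54102838,  -3.25927806]), 'joint_velocities': array([ 0.03493546, -0.06167932,  0.03285047, -0.25563444,  0.10947189,
       -0.08696218,  0.07571417]), 'effort': array([ 1.07020512e-04, -4.92567301e+01, -4.05549053e-01, -3.13400066e+01,
       -6.40483503e-02,  3.95067281e-02,  7.90460331e-05]), 'tool_pos': array([0.16189812, 0.62899669, 0.22156996]), 'tool_rot': array([-1.79901328e+02,  7.41449050e-03,  1.65574130e+02]), 'force': array([ 0.42501072, -0.14821271,  0.23496052]), 'wrist_torque': array([ 0.02024025, -0.02099586, -0.01038487]), 'grasp_force': 0.0, 'grip_width': 0.08672725969655229} 0.0187
```

View pics/scene0.png

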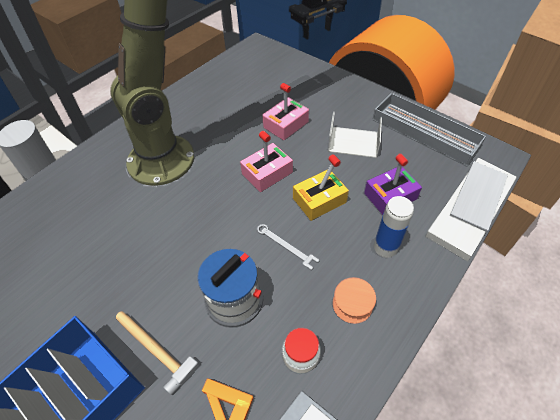

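View pics/top0.png

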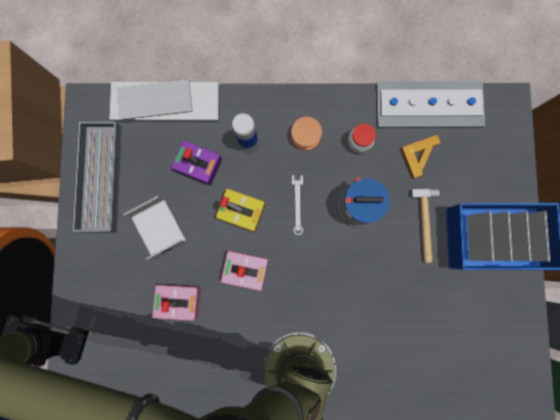

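The scene view shows the yellow box at (321,193), with its red knob at (335,161), and the blue lid at (228,275). In the top view the yellow box is at (241,210), the knob at about (223,203), and the lid at (367,200). The lid mark is at (349,200) and the red block at (357,181).

```bash
cat > m.py <<'E'
from h import *
def blob(c,box,lo,hi,zr):
    x0,y0,x1,y1=box
    h=cv2.cvtColor(c['pixels'],cv2.COLOR_BGR2HSV)[y0:y1,x0:x1]
    m=cv2.inRange(h,lo,hi)
    if lo[0]==0: m|=cv2.inRange(h,(172,lo[1],lo[2]),(180,255,255))
    v,u=np.nonzero(m);u+=x0;v+=y0
    P=world(c,u,v);k=(P[:,2]>zr[0])&(P[:,2]<zr[1])&(c['depth'][v,u]>0)
    return u[k],v[k],P[k]
def rep(n,P):
    print(n,len(P), P.mean(0).round(4) if len(P) else '',P.min(0).round(3) if len(P) else '',P.max(0).round(3) if len(P) else '')
def rect(n,P):
    r=cv2.minAreaRect(P[:,:2].astype(np.float32)*1000);print(n,'rect mm',np.round(r[0],1),np.round(r[1],1),round(r[2],1))
E
python3 - <<'E'
from m import *
T=dict(np.load('top.npz'));S=dict(np.load('scene.npz'))
red=((0,150,90),(6,255,255));yel=((22,120,80),(35,255,255));blu=((100,120,50),(125,255,255));grn=((45,80,60),(85,255,255))
B={'T':(T,(205,178,275,240),(325,160,410,240)),'S':(S,(280,145,350,225),(185,240,275,330))}
for n,(c,st,cn) in B.items():
    y=blob(c,st,*yel,(.045,.075))[2];rep(n+' yellow top',y);rect(n,y)
    rep(n+' green',blob(c,st,*grn,(.04,.09))[2])
    k=blob(c,st,*red,(.1,.2))[2];rep(n+' knob',k);rect(n,k)
    l=blob(c,cn,*blu,(.125,.145))[2];rep(n+' lid',l)
    print(' circle',cv2.minEnclosingCircle(l[:,:2].astype(np.float32)))
    rep(n+' lidmark',blob(c,cn,*red,(.125,.16))[2]); rep(n+' block',blob(c,cn,*red,(.05,.122))[2])
    h=blob(c,cn,(0,0,0),(180,255,60),(.155,.18))[2];rep(n+' handle',h);rect(n,h)
    hy=np.linalg.svd((h-h.mean(0))[:,:2])[2][0] if len(h) else 0;print('handle dir',hy)
E
```

```text
T yellow top 921 [0.5035 0.185  0.0597] [0.441 0.113 0.046] [0.573 0.265 0.068]
T rect mm [506.2 189.5] [131.8 101.7] 70.1
T green 11 [0.5087 0.2457 0.0619] [0.504 0.242 0.056] [0.514 0.25  0.066]
T knob 57 [0.5189 0.2267 0.1586] [0.508 0.217 0.149] [0.532 0.238 0.166]
T rect mm [519.4 227.2] [20.  24.5] 73.0
T lid 1305 [ 0.5238 -0.201   0.1359] [ 0.459 -0.266  0.126] [ 0.591 -0.135  0.144]
 circle ((0.5249941349029541, -0.19984117150306702), 0.06744649261236191)
T lidmark 7 [ 0.5256 -0.1477  0.1373] [ 0.523 -0.152  0.135] [ 0.529 -0.14   0.141]
T block 1 [ 0.597  -0.1753  0.0987] [ 0.597 -0.175  0.099] [ 0.597 -0.175  0.099]
T handle 31 [ 0.5204 -0.1885  0.162 ] [ 0.519 -0.23   0.156] [ 0.528 -0.16   0.172]
T rect mm [ 519.6 -194.1] [70.5  7.7] 82.6
handle dir [0.069595   0.99757533]
S yellow top 718 [0.5128 0.1804 0.0599] [0.442 0.114 0.045] [0.575 0.254 0.066]
S rect mm [509.7 187.9] [126.8  99.9] 70.0
S green 71 [0.4719 0.2331 0.0618] [0.326 0.214 0.058] [0.553 0.249 0.066]
S knob 86 [0.5245 0.2209 0.1564] [0.507 0.211 0.144] [0.539 0.233 0.163]
S rect mm [522.6 223.1] [17.2 32.1] 71.8
S lid 1998 [ 0.5317 -0.2067  0.1363] [ 0.461 -0.268  0.129] [ 0.594 -0.136  0.144]
 circle ((0.5280289053916931, -0.20054557919502258), 0.06781847029924393)
S lidmark 45 [ 0.5281 -0.1466  0.138 ] [ 0.52  -0.162  0.134] [ 0.535 -0.137  0.157]
S block 46 [ 0.597  -0.1827  0.0979] [ 0.579 -0.191  0.051] [ 0.605 -0.159  0.104]
S handle 283 [ 0.53   -0.2029  0.1656] [ 0.521 -0.241  0.155] [ 0.536 -0.164  0.171]
S rect mm [ 528.4 -202.6] [77.8 15.7] 89.9
handle dir [-0.01044029 -0.9999455 ]
```

```bash
python3 -m jog '[{"dp":[-5,-3.4,0],"twist":10.6,"fingers":1},{"dp":[-10,-6.7,0],"twist":21,"fingers":1},{"dp":[-15,-10.1,0],"twist":32,"fingers":1},{"dp":[-20,-13.4,0],"twist":42.5,"fingers":1},{"dp":[-25,-16.8,0],"twist":53,"fingers":1},{"dp":[-30,-20.1,0],"twist":64,"fingers":1},{"dp":[-35,-23.5,0],"twist":74.5,"fingers":1},{"dp":[-40,-27,0],"twist":85,"fingers":1}]'
cat > go.py <<'E'
import sys
from m import *
from scipy.spatial.transform import Rotation as Ro
def go(x,y,z,yaw):
    o=env.get_obs();p=np.array(o['tool_pos']);r=Ro.from_euler('xyz',o['tool_rot'],degrees=True)
    d=r.inv().apply(np.array([x,y,z])-p)*100
    tw=(o['tool_rot'][2]-yaw+180)%360-180
    print('dp',d.round(2),'twist',round(tw,1),'t',round(o['time_s'],2),'pos',p.round(4),o['tool_rot'].round(1))
if __name__=='__main__': go(*map(float,sys.argv[1:]))
E
python3 go.py 0.521 0.225 0.222 70
```

```text
time_s: 1.1
tool_pos: [0.4829, 0.2668, 0.2224]
tool_rot: [-180.0, -0.0, 80.2]
force: [0.7, 0.8, -0.3]
grip_width: 0.0869
grasp_force: 0.0
dp [-3.47  4.46  0.04] twist 10.2 t 1.1 pos [0.4829 0.2668 0.2224] [-180.    -0.    80.2]
```

```bash
python3 -m jog '[{"dp":[-3.5,4.5,0],"twist":10.2,"fingers":1},{"dp":[-3.5,4.5,0],"twist":10.2,"fingers":1},{"dp":[-3.5,4.5,0],"twist":10.2,"fingers":1},{"dp":[-3.5,4.5,3],"twist":10.2,"fingers":1}]'
python3 - <<'E'
from m import *
c=cam('scene');cv2.imwrite('pics/s1.png',cv2.resize(c['pixels'][90:240,240:440],(800,600),interpolation=cv2.INTER_CUBIC))
E
python3 go.py 0.521 0.225 0.131 70
```

```text
time_s: 1.6
tool_pos: [0.5212, 0.2293, 0.1942]
tool_rot: [179.9, -0.3, 70.6]
force: [0.8, -1.0, -1.0]
grip_width: 0.087
grasp_force: 0.0
dp [-0.15  0.41  5.75] twist 0.6 t 1.65 pos [0.5179 0.2279 0.1885] [-179.8    0.2   70.6]
```

View pics/s1.png

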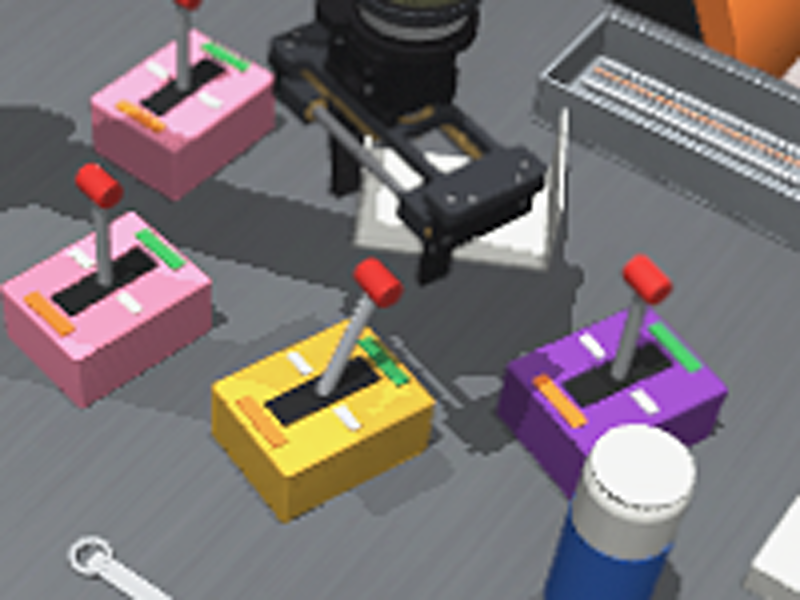

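The gripper is over the yellow knob at crop (378,282), with its fingers straddling it at (345,180) and (430,260) and parallel to the knob's axis.

```bash
python3 -m jog '[{"dp":[0,0,3],"twist":0.5,"fingers":1},{"dp":[0,0,6],"twist":0.5,"fingers":1},{"dp":[0,0,6],"twist":0.5,"fingers":1},{"dp":[0,0,6],"twist":0.5,"fingers":1}]'
python3 - <<'E'
from m import *
c=cam('scene');cv2.imwrite('pics/s2.png',cv2.resize(c['pixels'][110:230,270:430],(800,600),interpolation=cv2.INTER_CUBIC))
E
python3 go.py 0.521 0.225 0.131 70
```

```text
time_s: 2.15
tool_pos: [0.5209, 0.2277, 0.1338]
tool_rot: [180.0, -0.1, 70.0]
force: [-0.5, 0.6, 0.8]
grip_width: 0.0874
grasp_force: 0.0
dp [-0.25  0.06  0.32] twist -0.1 t 2.2 pos [0.5213 0.2276 0.1342] [ 1.799e+02 -1.000e-01  6.990e+01]
```

View pics/s2.png

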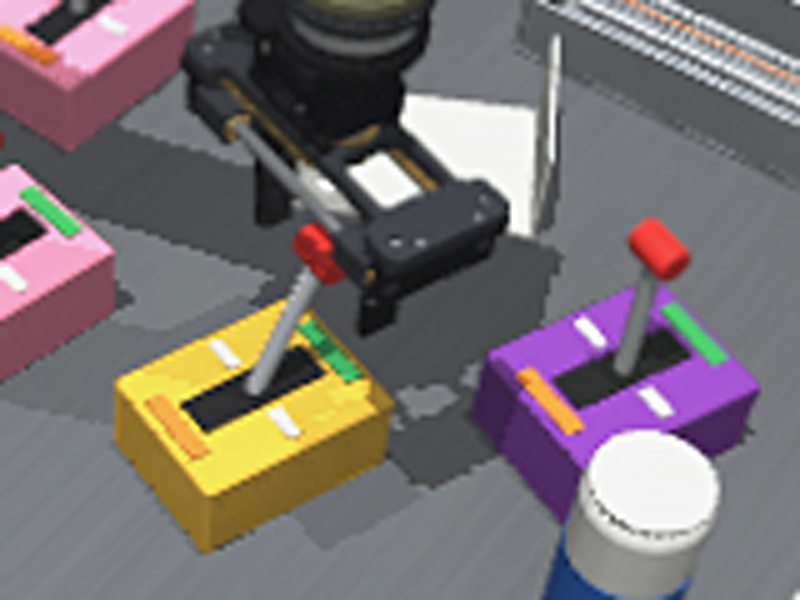

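The red knob at crop (319,252) sits midway between the fingertips at (270,215) and (378,320). I can pinch it now.

```bash
python3 -m jog '[{"dp":[-0.2,0,0.3],"twist":0,"fingers":0.6},{"dp":[-0.2,0,0.3],"twist":0,"fingers":0.2},{"dp":[-0.2,0,0.3],"twist":0,"fingers":0.2},{"dp":[-0.2,0,0.3],"twist":0,"fingers":0.2},{"dp":[-0.2,0,0.3],"twist":0,"fingers":0.2},{"dp":[-0.2,0,0.3],"twist":0,"fingers":0.2}]' 12
```

```text
time_s: 2.95
tool_pos: [0.5201, 0.2246, 0.1296]
tool_rot: [180.0, -0.0, 69.9]
force: [-0.0, 0.4, 0.2]
grip_width: 0.0349
grasp_force: 0.0
```

```bash
python3 -m jog '[{"dp":[0,0,0],"twist":0,"fingers":0.2},{"dp":[0,0,0],"twist":0,"fingers":0.2},{"dp":[0,0,0],"twist":0,"fingers":0.2}]' 12
```

```text
time_s: 3.32
tool_pos: [0.5207, 0.2244, 0.1296]
tool_rot: [179.9, -0.0, 69.9]
force: [3.5, -0.6, -2.2]
grip_width: 0.0298
grasp_force: 12.0
```

```bash
python3 -m jog '[{"dp":[-0.7,0,-0.25],"twist":0,"fingers":0.2},{"dp":[-1.4,0,-0.45],"twist":0,"fingers":0.2},{"dp":[-2.1,0,-0.6],"twist":0,"fingers":0.2},{"dp":[-2.8,0,-0.72],"twist":0,"fingers":0.2},{"dp":[-3.4,0,-0.78],"twist":0,"fingers":0.2},{"dp":[-3.9,0,-0.8],"twist":0,"fingers":0.2},{"dp":[-3.9,0,-0.8],"twist":0,"fingers":0.2},{"dp":[-3.9,0,-0.8],"twist":0,"fingers":0.2}]' 12
```

```text
time_s: 4.32
tool_pos: [0.5074, 0.1872, 0.1379]
tool_rot: [179.9, -0.0, 69.8]
force: [5.8, -1.4, -0.6]
grip_width: 0.0299
grasp_force: 12.0
```

```bash
python3 -m jog '[{"dp":[0,0,0],"twist":0,"fingers":0.9},{"dp":[0,0,0],"twist":0,"fingers":0.9},{"dp":[0,0,0],"twist":0,"fingers":0.9},{"dp":[0,0,0],"twist":0,"fingers":0.9},{"dp":[0,0,-1],"twist":0,"fingers":0.9},{"dp":[0,0,-4],"twist":0,"fingers":0.9},{"dp":[0,0,-8],"twist":0,"fingers":0.9},{"dp":[0,0,-8],"twist":0,"fingers":0.9}]' 
python3 - <<'E'
from m import *
c=cam('scene');cv2.imwrite('pics/s3.png',cv2.resize(c['pixels'][110:350,180:500],(800,600),interpolation=cv2.INTER_CUBIC))
u,v,k=blob(c,(280,140,350,225),(0,150,90),(6,255,255),(.1,.2));rep('knob',k)
u,v,k=blob(c,(185,240,275,330),(0,150,90),(6,255,255),(.03,.122));rep('block',k)
E
python3 go.py 0.527 -0.2005 0.23 89
```

```text
time_s: 5.32
tool_pos: [0.5088, 0.1888, 0.2218]
tool_rot: [179.7, -0.3, 69.9]
force: [0.3, -0.2, -0.9]
grip_width: 0.0782
grasp_force: 0.0
knob 93 [0.512  0.184  0.1647] [0.493 0.174 0.148] [0.526 0.199 0.172]
block 47 [ 0.597  -0.1825  0.0973] [ 0.579 -0.19   0.051] [ 0.604 -0.159  0.102]
dp [-35.85  15.2   -1.11] twist -19.1 t 5.38 pos [0.5077 0.1884 0.2197] [179.9  -0.2  69.9]
```

View pics/s3.png

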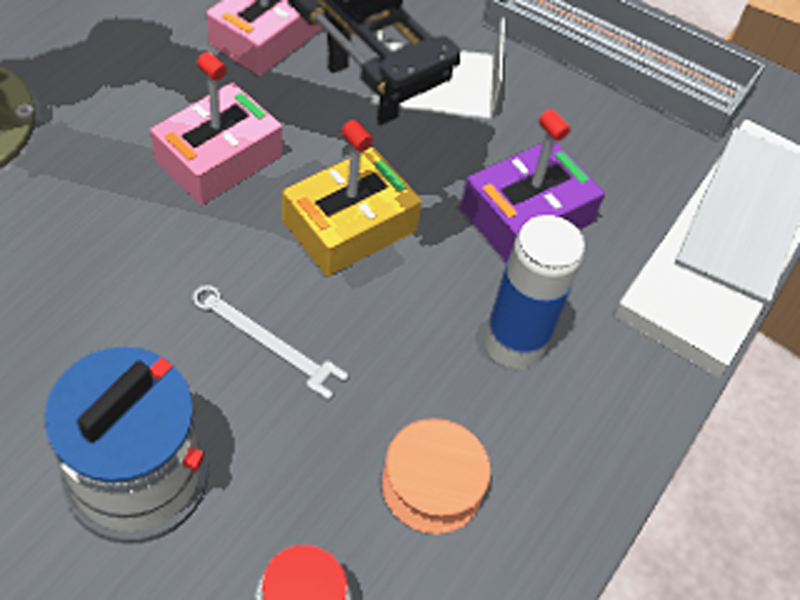

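The lever stands upright at crop (353,170) and has been let go. The lid's mark is at (161,368) and the red block at (194,457). Next I move over the lid.

```bash
python3 -m jog '[{"dp":[-5,2.1,-1],"twist":-3,"fingers":0.9},{"dp":[-10,4.3,-1],"twist":-6,"fingers":0.9},{"dp":[-15,6.4,-1],"twist":-9,"fingers":0.9},{"dp":[-20.5,8.7,-1],"twist":-12,"fingers":0.9},{"dp":[-26,11,-1],"twist":-15,"fingers":0.9},{"dp":[-31,13.1,-1],"twist":-19,"fingers":0.9},{"dp":[-35.9,15.2,-1],"twist":-19,"fingers":0.9},{"dp":[-35.9,15.2,-1],"twist":-19,"fingers":0.9}]' 
python3 - <<'E'
from m import *
from scipy.optimize import least_squares
# block direction: outer-face red pixels of the scene view; handle axis from its dark top
S=dict(np.load('scene.npz'))
u,v,k=blob(S,(185,240,275,330),(0,120,60),(8,255,255),(.03,.122))
a=np.degrees(np.arctan2(k[:,1]+.2005,k[:,0]-.527));r=np.hypot(k[:,1]+.2005,k[:,0]-.527)
i=(r>.06)&(r<.09);print(i.sum(),'ang',np.percentile(a[i],[0,10,50,90,100]).round(1),'r',np.percentile(r[i],[0,50,100]).round(4))
u,v,l=blob(S,(185,240,275,330),(0,150,90),(6,255,255),(.125,.145));print('lidmark',l.mean(0))
E
python3 go.py 0.527 -0.2005 0.143 89
```

```text
time_s: 6.38
tool_pos: [0.5238, -0.2069, 0.2269]
tool_rot: [-179.9, 0.2, 88.4]
force: [-0.3, 0.1, -0.1]
grip_width: 0.0782
grasp_force: 0.0
51 ang [ 8.7  9.5 13.9 19.9 38.8] r [0.0642 0.0721 0.079 ]
lidmark [ 0.52783323 -0.14604456  0.13722071]
dp [0.67 0.32 8.38] twist -0.6 t 6.38 pos [ 0.5238 -0.2069  0.2269] [-179.9    0.2   88.4]
```

```bash
python3 -m jog '[{"dp":[0.5,0.3,3],"twist":-0.6,"fingers":0.7},{"dp":[0.5,0.3,6],"twist":-0.6,"fingers":0.6},{"dp":[0.5,0.3,6],"twist":-0.6,"fingers":0.6},{"dp":[0.5,0.3,6],"twist":-0.6,"fingers":0.6}]' 
python3 - <<'E'
from m import *
c=cam('scene');cv2.imwrite('pics/s4.png',cv2.resize(c['pixels'][210:330,150:310],(800,600),interpolation=cv2.INTER_CUBIC))
E
python3 go.py 0.527 -0.2005 0.143 89
```

```text
time_s: 6.88
tool_pos: [0.5294, -0.196, 0.1683]
tool_rot: [180.0, -0.0, 89.5]
force: [0.6, -0.2, 0.5]
grip_width: 0.0534
grasp_force: 0.0
dp [-0.42 -0.27  2.57] twist 0.5 t 6.92 pos [ 0.5297 -0.1963  0.1687] [179.9   0.   89.5]
```

View pics/s4.png

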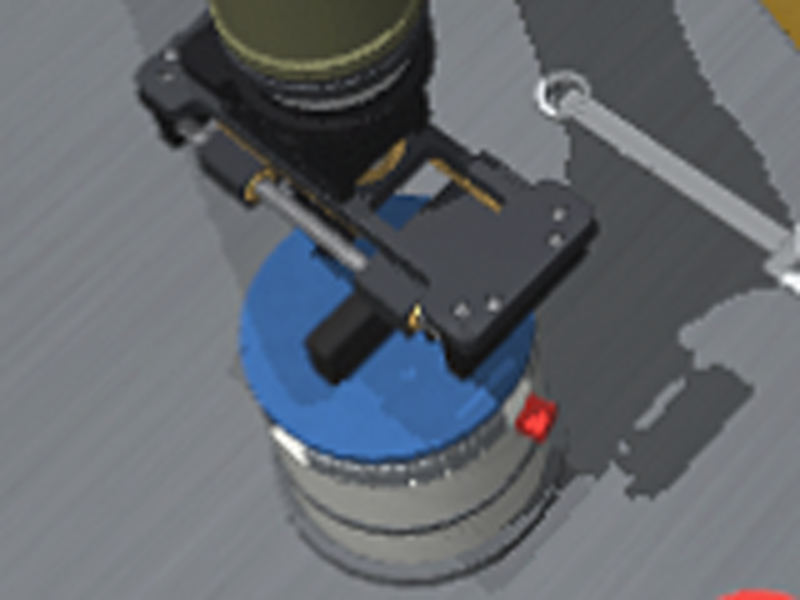

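The open fingers are above the black handle, whose near end is at crop (340,345). I shift about 4 mm along it to the lid's centre, go down and close.

```bash
python3 -m jog '[{"dp":[-0.4,-0.2,1.3],"twist":0.5,"fingers":0.5},{"dp":[-0.4,-0.2,2.5],"twist":0.5,"fingers":0.5},{"dp":[-0.4,-0.2,2.5],"twist":0.5,"fingers":0.3},{"dp":[-0.4,-0.2,2.5],"twist":0.5,"fingers":0.1},{"dp":[-0.4,-0.2,2.5],"twist":0.5,"fingers":0.1},{"dp":[-0.4,-0.2,2.5],"twist":0.5,"fingers":0.1},{"dp":[-0.4,-0.2,2.5],"twist":0.5,"fingers":0.1},{"dp":[-0.4,-0.2,2.5],"twist":0.5,"fingers":0.1}]' 15
```

```text
time_s: 7.92
tool_pos: [0.5269, -0.2005, 0.1429]
tool_rot: [180.0, -0.0, 89.0]
force: [-1.6, 0.8, 3.2]
grip_width: 0.0157
grasp_force: 15.0
```

```bash
python3 -m jog '[{"dp":[0,0,0],"twist":0,"fingers":0.1},{"dp":[0,0,0],"twist":0,"fingers":0.1}]' 15; python3 go.py 0.527 -0.2005 0.143 89
```

```text
time_s: 8.18
tool_pos: [0.5269, -0.2005, 0.1429]
tool_rot: [180.0, -0.0, 89.0]
force: [-1.6, 0.6, 5.2]
grip_width: 0.0157
grasp_force: 15.0
dp [ 0.    0.01 -0.01] twist -0.0 t 8.18 pos [ 0.5269 -0.2005  0.1429] [180.  -0.  89.]
```

```bash
python3 -m jog '[{"dp":[0,0,0],"twist":8,"fingers":0.1},{"dp":[0,0,0],"twist":16,"fingers":0.1},{"dp":[0,0,0],"twist":24,"fingers":0.1},{"dp":[0,0,0],"twist":32,"fingers":0.1},{"dp":[0,0,0],"twist":40,"fingers":0.1},{"dp":[0,0,0],"twist":48,"fingers":0.1},{"dp":[0,0,0],"twist":56,"fingers":0.1},{"dp":[0,0,0],"twist":64,"fingers":0.1}]'
python3 - <<'E'
from m import *
o=env.get_obs();print(o['wrist_torque'],o['tool_rot'][2])
c=cam('scene')
u,v,l=blob(c,(185,240,275,330),(0,150,90),(6,255,255),(.125,.145));rep('lidmark',l)
if len(l): print(np.degrees(np.arctan2(l.mean(0)[1]+.2005,l.mean(0)[0]-.527)))
E
```

```text
time_s: 9.18
tool_pos: [0.5277, -0.2003, 0.1429]
tool_rot: [180.0, -0.1, 24.8]
force: [0.7, 0.1, 2.4]
grip_width: 0.016
grasp_force: 15.0
[0.08673642 0.22464972 0.20516518] 24.766264696666724
lidmark 47 [ 0.577  -0.1772  0.1373] [ 0.566 -0.186  0.135] [ 0.588 -0.168  0.141]
24.983714223008157
```

```bash
python3 -m jog '[{"dp":[0,0,0.1],"twist":3,"fingers":0.1},{"dp":[0,0,0.1],"twist":6,"fingers":0.1},{"dp":[0,0,0.1],"twist":8,"fingers":0.1},{"dp":[0,0,0.1],"twist":9,"fingers":0.1},{"dp":[0,0,0.1],"twist":10,"fingers":0.1},{"dp":[0,0,0.1],"twist":10,"fingers":0.1}]' 10
python3 - <<'E'
from m import *
c=cam('scene')
cv2.imwrite('pics/s5.png',cv2.resize(c['pixels'][230:330,180:310],(780,600),interpolation=cv2.INTER_CUBIC))
b=(185,240,275,330);f=lambda l:np.degrees(np.arctan2(l.mean(0)[1]+.2005,l.mean(0)[0]-.527))
for z in((.122,.146),(.03,.112)):
    l=blob(c,b,(0,150,90),(6,255,255),z)[2];rep('red',l);print(f(l))
E
```

```text
time_s: 9.98
tool_pos: [0.528, -0.2004, 0.1425]
tool_rot: [180.0, -0.1, 15.2]
force: [-1.0, 0.8, 6.9]
grip_width: 0.0179
grasp_force: 10.8
red 48 [ 0.5786 -0.1793  0.1376] [ 0.568 -0.189  0.135] [ 0.589 -0.169  0.142]
22.337770227680377
red 47 [ 0.5972 -0.1827  0.098 ] [ 0.58  -0.191  0.052] [ 0.605 -0.159  0.104]
14.225647087407518
```

View pics/s5.png

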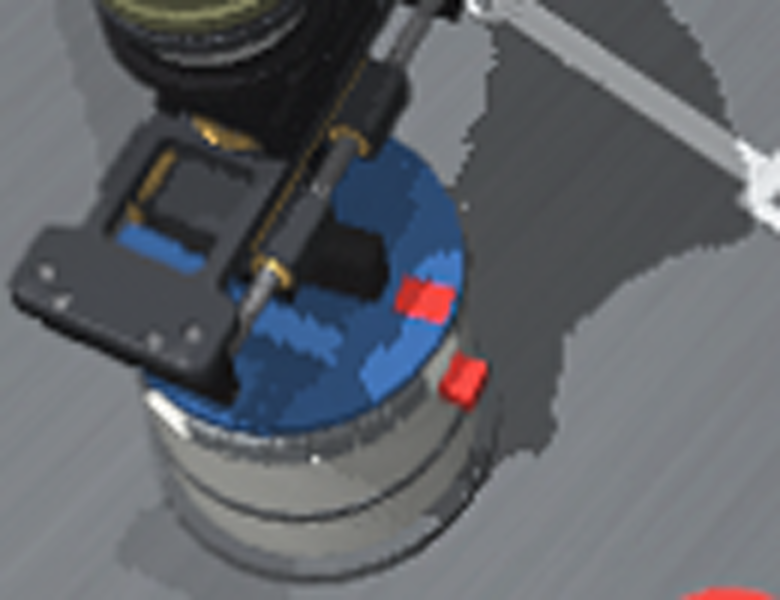

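The lid mark at crop (425,298) has slipped: it lags the gripper by about 7°, and the red block at (464,380) is still about 8° further clockwise. I grip harder, ease the press and turn on.

```bash
python3 -m jog '[{"dp":[0,0,-0.1],"twist":0,"fingers":0.1},{"dp":[0,0,-0.1],"twist":0,"fingers":0.1},{"dp":[0,0,-0.1],"twist":0,"fingers":0.1},{"dp":[0,0,-0.1],"twist":0,"fingers":0.1}]' 30
python3 - <<'E'
from m import *
c=cam('scene');o=env.get_obs();print(o['tool_rot'][2],o['wrist_torque'])
b=(185,240,275,330);f=lambda l:np.degrees(np.arctan2(l.mean(0)[1]+.2005,l.mean(0)[0]-.527))
l=blob(c,b,(0,150,90),(6,255,255),(.122,.146))[2];rep('red',l);print(f(l))
E
```

```text
time_s: 10.52
tool_pos: [0.5266, -0.2004, 0.1421]
tool_rot: [-180.0, 0.0, 15.0]
force: [0.1, -0.1, -2.9]
grip_width: 0.0158
grasp_force: 30.0
14.9785826164675 [-0.13693707 -0.02623478  0.05082759]
red 51 [ 0.5786 -0.1856  0.1365] [ 0.569 -0.195  0.133] [ 0.589 -0.178  0.14 ]
16.107479030966772
```

The firmer grip brought the lid to about 15°. I loosen the grip gently so it can drop.

```bash
python3 -m jog '[{"dp":[0,0,0],"twist":0,"fingers":0.3},{"dp":[0,0,0],"twist":0,"fingers":0.3},{"dp":[0,0,0],"twist":0,"fingers":0.3},{"dp":[0,0,0],"twist":0,"fingers":0.3}]'
python3 - <<'E'
from m import *
c=cam('scene')
b=(185,240,275,330);f=lambda l:np.degrees(np.arctan2(l.mean(0)[1]+.2005,l.mean(0)[0]-.527))
l=blob(c,b,(0,150,90),(6,255,255),(.118,.146))[2];rep('red',l);print(f(l))
l=blob(c,b,(100,120,50),(125,255,255),(.11,.145))[2];rep('lid',l);print(np.linalg.lstsq(np.c_[l[:,:2]-[.527,-.2005],np.ones(len(l))],l[:,2],rcond=None)[0])
E
```

```text
time_s: 11.08
tool_pos: [0.527, -0.2004, 0.1427]
tool_rot: [180.0, -0.0, 15.0]
force: [1.0, -0.0, -0.0]
grip_width: 0.026
grasp_force: 0.0
red 49 [ 0.5788 -0.1861  0.129 ] [ 0.568 -0.194  0.125] [ 0.589 -0.179  0.132]
15.500677745948467
lid 1043 [ 0.554  -0.2005  0.1283] [ 0.471 -0.267  0.122] [ 0.594 -0.135  0.143]
[ 0.00187936 -0.00778507  0.12824936]
```

The lid top now reads 0.128 m and level, which is home. I retreat straight up and check.

```bash
python3 -m jog '[{"dp":[0,0,0],"twist":0,"fingers":0.7},{"dp":[0,0,0],"twist":0,"fingers":0.7},{"dp":[0,0,-1],"twist":0,"fingers":0.7},{"dp":[0,0,-4],"twist":0,"fingers":0.7},{"dp":[0,0,-8],"twist":0,"fingers":0.7},{"dp":[0,0,-12],"twist":0,"fingers":0.7},{"dp":[0,0,-12],"twist":0,"fingers":0.7},{"dp":[0,0,-12],"twist":0,"fingers":0.7}]'
python3 - <<'E'
from m import *
c=cam('scene');cv2.imwrite('pics/s6.png',cv2.resize(c['pixels'][130:370,120:440],(800,600),interpolation=cv2.INTER_CUBIC))
l=blob(c,(185,240,275,330),(100,120,50),(125,255,255),(.11,.145))[2];rep('lid',l);print(np.linalg.lstsq(np.c_[l[:,:2]-[.527,-.2005],np.ones(len(l))],l[:,2],rcond=None)[0])
E
```

```text
time_s: 12.12
tool_pos: [0.5268, -0.2003, 0.2625]
tool_rot: [-180.0, -0.0, 15.0]
force: [-0.5, 0.4, -2.1]
grip_width: 0.0606
grasp_force: 0.0
lid 1882 [ 0.5313 -0.2048  0.1284] [ 0.463 -0.267  0.122] [ 0.593 -0.135  0.145]
[ 2.22364946e-05 -7.91663087e-03  1.28339769e-01]
```

View pics/s6.png

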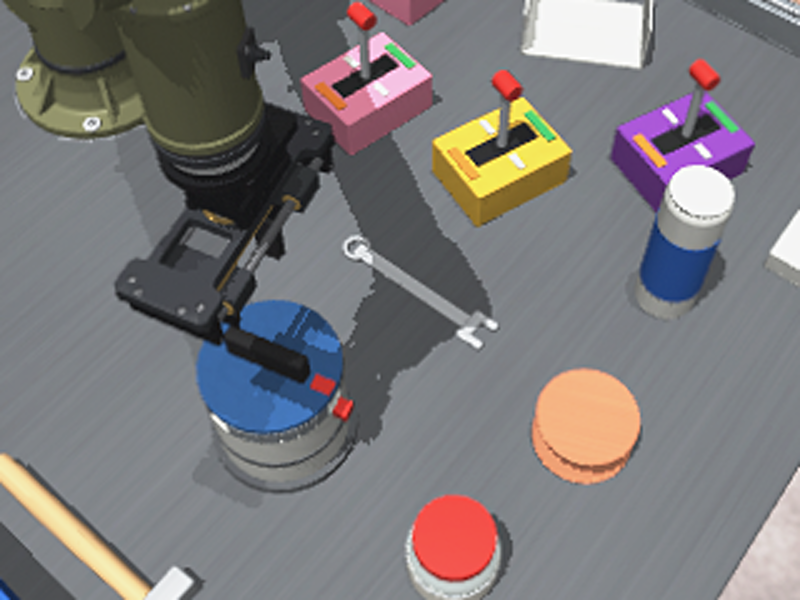

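The lid is flush, with its mark at (321,383) meeting the block at (343,407). The lever is upright at (505,110) and the gripper is clear of everything.

```bash
python3 -c "from cell import env;print(env.sign_off())"
```

```text
the job is handed in; nothing more can be done
None
```

The job is handed in at about 12 s of the 53 s allowed: the last picture shows the fan lever upright at off, the lid dropped home and level with its red marks meeting, and the gripper clear; the judge's verdict was not shown.

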